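# Shut down the paint-medium dispenser

## Robot

A 6-joint arm with a two-finger parallel gripper is mounted at the origin on the work surface. World frame = base frame: x ahead of the robot, y to its left, z up, the work surface at z = 0. Lengths are in m, angles in rad, forces in N, time in s.
With the tool pointing down it reaches from about 0.325 to 0.9 m from the base axis. Payload 3.5 kg.
Tool frame: the origin (TCP) lies on the centre line of the jaws, within the pads' length; the fingertips stand 8 mm ahead of it and the grasp point (between the pads) lies 11 mm behind it (bot.finger_overhang is the distance from the TCP to the fingertips, in m); y points along the fingers, x is the direction in which the jaws open and shut, and the axes are right-handed (so a half turn about y gives the same grasp; the last joint's range is limited). The gripper opens to 85 mm and grips with 20 to 120 N. Pads are 22 mm wide; open, the fingers measure 114 mm over their backs; the gripper's body (76 mm by 85 mm) begins 54 mm behind the grasp point. The pads swing forward as they close: fully open they stand 13 mm farther back than shut.
Start: joints at [-1.348, 0.276, -0.026, 1.268, 0, 1.467], TCP at [0.2, -0.592, 0.239] pointing down, gripper open.
Joint ranges: [-3.12, 3.12], [-0.85, 1.88], [-1.08, 1.24], [-1.95, 2.15], [-1.57, 1.53], [-3.14, 3.14]. Speed limits (rad/s): [2.57, 2.57, 3.14, 3.14, 3.14, 3.14].

## Interface

Orientations are given as a unit quaternion [w, x, y, z].
In Python, from rig import bot gives the robot as it stands.
- The arm moves only by the tool jog_arm, never from a script. Its argument "steps" is a list of rows, each a list of 7 numbers: the shift along the tool's x, y, z in cm, then the turn, a rotation vector about the tool's x, y, z in degrees, then the opening, from 0 (shut) to 1 (fully open). A call has 1 to 8 rows; each row shifts and turns the pose as measured when the row begins, along the tool's axes as they then stand; what a row does not reach is not made up. A row lasts 1/8 s, in which the tool goes at most 62.5 mm and 10.7 degrees, less where a joint would pass 70% of its speed; a pose out of reach is approached as far as the arm can. A call is refused whole if a number of a shift passes 6.25 or a number of a turn 10.7, either way. A call with a gripper value outside its range is refused whole. The fingers move at their own pace and stop on an object; the grip force is fixed at half the most. Time passes only in rows, so rows that do not move let the fingers close. It gives the time, the measured TCP pose, the force and the opening at its end, in the units of the state.
- bot.get_obs(): the state, without advancing time (a new reading comes with each control period).
- bot.grab_frame(name): name is "side" or "top"; returns (picture, depth): 480x640x3 uint8, red, green, blue; 480x640 float32, m along the optical axis (not along the pixel's ray), 0 where there is no reading.
- bot.get_calibration(name): a dict with "vfov" (degrees; the focal length in pixels is half the picture's height over the tangent of half this angle, whatever the lens; pixels are square), "cx", "cy" (the principal point, pixels), "rvec" (rotation vector, rad) and "tvec" (3), from world to camera coordinates, as OpenCV has them. Camera axes: x right, y down, z forward; pixel columns grow to the right and rows downward; lengths in m; the calibration is good to about 2 mm. A picture is of the moment at which its call begins. get_calibration takes no time and is no camera call.
- bot.sign_off(): hands the job in, once; it reports no verdict.
Trained networks look in the newest picture that a camera, given by its name, has taken for a name from the list of things; names that differ only in an ending like _2 or _b are one class to them, and where a whole thing is asked for, a point or a joint stands for the part that bears it (a point fixed in the world has none). Each returns a list of dicts, best first, with "confidence" (0 to 1); they miss things now and then, are a little off and sometimes report something else, mostly with a low value. They report only what shows in the picture. A call takes as long as a camera call.
- bot.find_in(camera, thing): "at" ([x, y, z] in m, in the coordinates of the camera as it stood for that picture, good to about 4 mm: the middle of the surface that is visible of it).
- bot.landmark_of(camera, thing): "at" ([x, y, z] in m, in the coordinates of the camera as it stood for that picture, good to about 4 mm: a listed point, or the origin of a listed thing).
The state is a dict: "time_s": time; "qpos": joint angles; "joint_vel": joint speeds; "effort": joint torques, N m; "eef_pos": TCP position; "tcp_rot": TCP orientation; "force": force on the tool from outside, world axes, zero at the start; "ft_torque": the same for the moment, N m; "grip_width": finger opening in m.
Only numpy, scipy, OpenCV 4.12 (cv2) and the standard library are available. Lean on these libraries where they do the work, as an engineer would, in place of code of your own. Each camera call takes 0.05 s, during which the arm holds its last target. There are 200 camera calls.

## Task

Shut the dispenser down for the night. First swing the drip tray in by pushing the blue tab at its free end, until the tray's pan is centred under the spout; then turn the red handle of the loose stopcock crosswise to the pipe while pressing it down, so that the tapered plug goes fully home and holds there. Let go, and leave the paints and other things on the bench where they are.

Things in the scene. Friction and masses are not known exactly. Their poses are not given: they have to be found in the camera images.
- dispenser: Fixed; grey base plate 240 x 420 x 12 mm. Origin: on the table right below the stopcock, z up. y runs along the level pipe (16 mm thick, axis 120 mm above the table): white tank (116 mm across, 267 mm high) at y = +170 mm, stopcock at y = 0, down-turned spout at y = -120 mm. -x is the front, where the tray's tab sticks out.
- spout (a point): Mouth of the spout, 16 mm across, 75 mm above the table, at (0, -120) mm in the dispenser frame. Axes as the dispenser's.
- cock (a point): Centre of the top rim of the upright aluminium stopcock body (40 mm across), 150 mm above the table. Axes as the dispenser's.
- plug (a joint): Turn of the stopcock's plug about the vertical (rad), counter-clockwise from above positive, range -2.2 to 2.2. 0: the red handle lies along the pipe (open). It starts within 0.35 of 0. +1.571 or -1.571: the handle lies across the pipe (closed; either will do).
- plug_press (a joint): How far the brass plug is pressed down (m): 0 standing 10 mm proud, 0.010 fully home, collar on the body's rim. Starts at 0 to 0.002. A friction taper that stays where put: pressed without turning it sticks part way (over 30 N to go home); while turned either way, to and fro too, a downward push of 12 to 18 N walks it home within about 1 rad of turning. Turning takes up to about 0.3 N m.
- plug_grip (a point): On the plug's axis, where to grip the red handle; sinks with the plug (200 mm above the table when 10 mm proud). The handle is an upright flat bar 48 mm long (this point's y axis, turns with the plug), 10 mm thick (its x axis), 34 mm tall: from 13 mm above the point to 21 mm below it. The top of the brass collar (34 mm across) is 34 mm below the point.
- tray (a joint): Swing of the long drip tray about its upright pivot at (120, -120) mm in the dispenser frame (rad, counter-clockwise from above positive, range -0.25 to 0.9). 0: pan right under the spout. Starts swung out at 0.4 to 0.7, tab away from the tank; push the tab towards the tank's side. Moves stiffly (0.7 N at the tab), stays where left, can be pushed too far.
- tray_pan (a point): Centre of the floor of the tray's steel pan (80 mm long, 70 mm wide, walls to 32 mm above the table), 120 mm from the pivot. x axis: along the tray, from the free end to the pivot; z up.
- tray_tab (a point): Middle of the blue upright tab at the tray's free end, 245 mm from the pivot, 45 mm above the table. The tab is 26 mm along the tray (x), 16 mm across it (y), and reaches from 17 to 59 mm above the table. Axes as tray_pan's.
- snowflake: White flat six-armed ornament, 104 mm across, 8 mm thick, lying on the bench. Origin under its centre. Leave alone.
- paint_tube: White and green paint tube lying flat, 100 x 34 x 15 mm, near the dispenser. Leave alone.
- liner_bottle: Black and pale-blue pen bottle lying on its side, 150 mm long, 27 mm thick. Leave alone.
- nozzle_cap: Small white pointed nozzle standing upright, 20 mm across, 34 mm high, in front of the stopcock. Leave alone.
- brush: Brush with a wooden handle lying flat. Leave alone.
- paint_jar: Amber jar with a yellow cap, 60 mm across, 70 mm high. Leave alone.
- brush_cup: Blue ceramic cup, 76 mm across, 95 mm high. Leave alone.

How it is judged:
On the way, in this order (a step that is already met when the one before it is completed fails the run):
1. the tray's pan is under the spout (horizontal distance between tray_pan and spout below 0.015 m and velocity of joint tray between -0.05 and 0.05 rad/s), for 0.2 s.
2. the stopcock's handle is across the pipe and its plug fully home (value of joint plug_press above 0.0085 m and angle between the y axis of plug_grip and the x axis of dispenser, either way round below 0.17 rad), for 0.2 s.
At the end, for the whole second after the job is handed in: Everything released; the centre of the tray's pan within 15 mm (level distance) of the point under the spout; the plug pressed in by more than 8.5 of its 10 mm; the handle within 0.17 rad (10 degrees) of square across the pipe (all of step 2 and horizontal distance between tray_pan and spout below 0.015 m); the robot touches nothing.
It fails at once if something else on the bench is moved by more than 20 mm (distance of any of snowflake, paint_tube, liner_bottle, nozzle_cap, brush, paint_jar, brush_cup from where it was at the start of the episode above 0.02 m).
It also fails if it takes over 70 s, if anything falls off the work surface, if the arm or the gripper's body presses on something with over 40 N, if the wrist force passes 120 N, or if a joint passes its speed limit or range.

## Working session

There is one attempt and no reset: what is moved stays moved. The work goes in short steps, Python scripts to look and compute and a tool call to move; the robot and the scene stay as the last step left them, time stands still between calls to the robot, and variables do not carry over. Pictures are saved under pics/ and viewed, about 8 in all and at most 12, crops included, and the job is handed in when it is done.

Besides the shell and the picture viewer there is one more tool, called after "Call:" in YAML: its name, and indented under it one key for each argument. jog_arm: Moves the arm, as the interface text tells. Its arguments: {"type":"object","properties":{"steps":{"type":"array"}},"required":["steps"]}

```bash
mkdir -p pics; ls; cat > h.py <<'E'
import numpy as np, cv2
from rig import bot
from scipy.spatial.transform import Rotation as R
def cal(n):
    c=bot.get_calibration(n); return R.from_rotvec(np.ravel(c['rvec'])).as_matrix(), np.ravel(c['tvec']), c
def w(n,p):
    r,t,_=cal(n); return r.T@(np.array(p)-t)
def pix(n,p):
    r,t,c=cal(n); q=r@np.array(p)+t; f=240/np.tan(np.radians(c['vfov']/2)); return (q[:2]/q[2]*f+[c['cx'],c['cy']]).round(0)
def snap(n,f):
    im,d=bot.grab_frame(n); cv2.imwrite('pics/'+f,im[:,:,::-1]); np.save('pics/'+f+'.npy',d); return im,d
E
python3 - <<'E'
from h import *
np.set_printoptions(precision=4,suppress=True)
for n in ('top','side'):
    snap(n,n+'0.png')
    for t in ['dispenser','spout','cock','plug_grip','tray_pan','tray_tab','nozzle_cap','paint_tube','liner_bottle','snowflake','brush','paint_jar','brush_cup']:
        print(n,t,[(w(n,x['at']),round(x['confidence'],2)) for x in bot.landmark_of(n,t)[:2]])
o=bot.get_obs();print(o)
E
```

```text
pics
top dispenser [(array([ 0.6198, -0.0382, -0.0026]), 0.81)]
top spout [(array([ 0.6462, -0.1577,  0.072 ]), 0.97)]
top cock [(array([ 0.6181, -0.0366,  0.1469]), 0.79)]
top plug_grip [(array([ 0.6212, -0.0376,  0.1937]), 0.67)]
top tray_pan [(array([ 0.6881, -0.2203,  0.02  ]), 0.88)]
top tray_tab [(array([ 0.6053, -0.3137,  0.0448]), 0.67)]
top nozzle_cap [(array([ 0.4856, -0.0027,  0.0018]), 0.47)]
top paint_tube [(array([0.4523, 0.1038, 0.0012]), 0.79), (array([ 0.6048, -0.3167,  0.041 ]), 0.7)]
top liner_bottle [(array([0.389 , 0.3097, 0.0001]), 0.84)]
top snowflake [(array([ 0.3766, -0.0083, -0.0027]), 0.68)]
top brush [(array([ 0.3781, -0.2882, -0.0015]), 0.8)]
top paint_jar [(array([ 0.5283,  0.4235, -0.0032]), 0.87)]
top brush_cup [(array([ 0.6962, -0.4115, -0.0007]), 0.82), (array([ 0.3752, -0.007 , -0.0025]), 0.44)]
side dispenser [(array([ 0.6249, -0.0372,  0.0047]), 0.83)]
side spout [(array([ 0.6445, -0.1552,  0.0717]), 0.85)]
side cock [(array([ 0.6156, -0.0373,  0.1483]), 0.59)]
side plug_grip [(array([ 0.622 , -0.0391,  0.2037]), 0.63), (array([ 0.4794, -0.0028,  
[... 490 characters left out ...]
 -0.0055]), 0.93)]
side brush [(array([ 0.3748, -0.2866,  0.0033]), 0.63)]
side paint_jar [(array([ 0.5291,  0.4282, -0.0014]), 0.85)]
side brush_cup [(array([ 0.699 , -0.4095, -0.0002]), 0.87), (array([ 0.6021, -0.3164,  0.0488]), 0.43)]
{'time_s': 1.4, 'qpos': array([-1.3484,  0.2764, -0.0264,  1.268 , -0.    ,  1.4674]), 'joint_vel': array([0.0013, 0.0011, 0.0002, 0.0008, 0.0008, 0.0009]), 'effort': array([  0.    , -44.549 ,  29.5555,   0.0011,  -0.0001,  -0.    ]), 'eef_pos': array([ 0.2   , -0.5921,  0.2393]), 'tcp_rot': array([ 0.5745, -0.5745,  0.4123, -0.4123]), 'force': array([0.1607, 0.926 , 0.0014]), 'ft_torque': array([0.0116, 0.0385, 0.0341]), 'grip_width': 0.08544707434027372}
```

```bash
python3 -c "
import cv2,numpy as np
cv2.imwrite('pics/both.png',cv2.resize(np.vstack([cv2.imread('pics/top0.png')]),None,fx=1.25,fy=1.25))"
```

```text
(no output)
```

View pics/both.png

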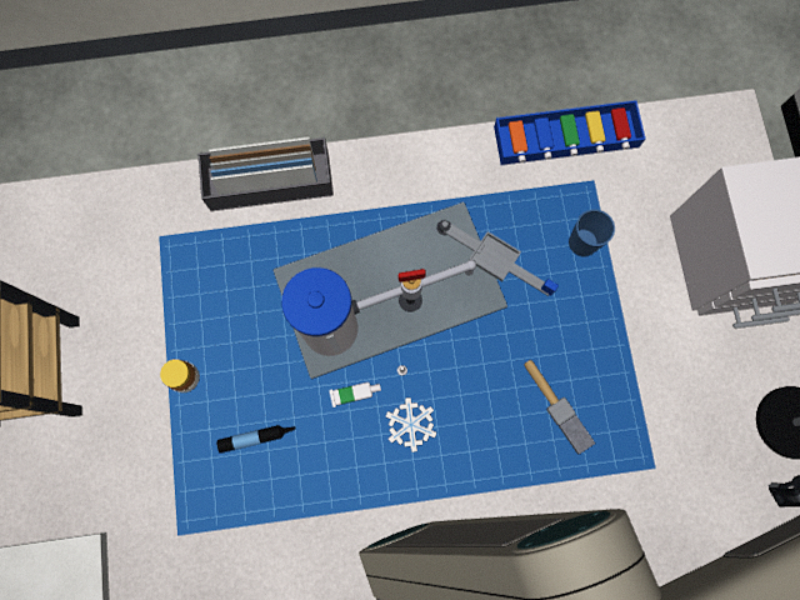

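View pics/side0.png

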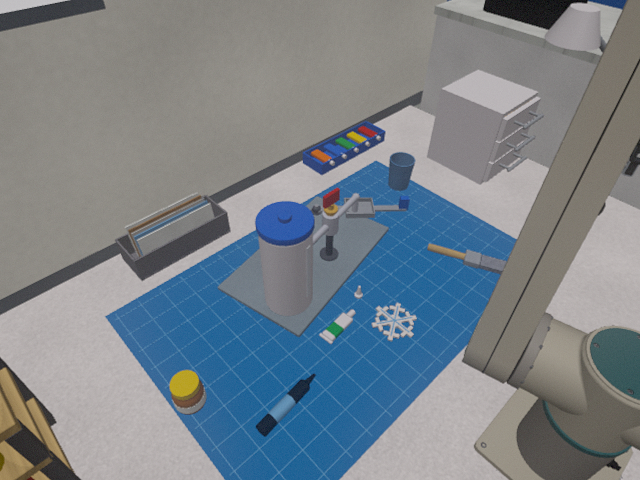

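The top view shows the tank at (316,300), the red handle at (412,275), the pan at (495,255) and the blue tab at (549,287), with the brush handle end near (530,365). The side view agrees, and the networks' points fit the stated sizes. The tray reads about 0.65 rad.

```bash
cat >> h.py <<'E'
np.set_printoptions(precision=4,suppress=True)
def cloud(n,im,d,mask):
    r,t,c=cal(n); f=240/np.tan(np.radians(c['vfov']/2)); v,u=np.nonzero(mask&(d>0)); z=d[v,u]
    return (np.c_[(u-c['cx'])*z/f,(v-c['cy'])*z/f,z]-t)@r
O=np.array([.620,-.0378]); YAW=.211
def fit(sp):  # dispenser frame helper
    pass
def W(x,y): c,s=np.cos(YAW),np.sin(YAW); return O+[c*x-s*y,s*x+c*y]
def D(p): c,s=np.cos(YAW),np.sin(YAW); a,b=np.array(p[:2])-O; return np.array([c*a+s*b,-s*a+c*b])
def red(im): i=im.astype(int); return (i[...,0]>110)&(i[...,1]<60)&(i[...,2]<60)
def blue(im): i=im.astype(int); return (i[...,2]>110)&(i[...,0]<50)&(i[...,1]<90)
def pose(): 
    o=bot.get_obs(); q=o['tcp_rot']; return np.array(o['eef_pos']), R.from_quat(np.r_[q[1:],q[0]]), o
def need(xyz,yaw):
    """tool pointing down, tool x axis at world yaw: shift in tool frame cm, rotvec deg"""
    p,r,o=pose(); x=np.array([np.cos(yaw),np.sin(yaw),0]); y=np.array([0,0,-1.]); T=R.from_matrix(np.c_[x,y,np.cross(x,y)])
    return r.inv().apply(np.array(xyz)-p)*100,(r.inv()*T).as_rotvec(degrees=True)
E
python3 - <<'E'
from h import *
p,r,o=pose(); print(r.as_matrix())
for n in('top','side'):
    im=cv2.imread(f'pics/{n}0.png')[:,:,::-1]; d=np.load(f'pics/{n}0.png.npy')
    for nm,m,lo,hi in(('red',red(im),.15,.24),('blue',blue(im),.02,.08)):
        c=cloud(n,im,d,m); 
        c=c[(np.hypot(*(c[:,:2]-([.62,-.038] if nm=='red' else [.604,-.315])).T)<.06)&(c[:,2]>lo)&(c[:,2]<hi)]
        if len(c)<5: print(n,nm,len(c));continue
        if nm=='red': c=c[c[:,2]>c[:,2].max()-.012] if n=='top' else c
        e,v=np.linalg.eigh(np.cov(c[:,:2].T)); a=np.arctan2(*v[::-1,1])
        print(n,nm,len(c),c.mean(0),c.min(0),c.max(0),'yaw',a)
    im=im.astype(int)
d=np.load('pics/top0.png.npy'); im=cv2.imread('pics/top0.png')[:,:,::-1]
m=np.zeros((480,640),bool); m[285:320,418:445]=1; i=im.astype(int); m&=(i[...,0]>i[...,2]+30)
c=cloud('top',im,d,m); print('brush',c.min(0),c.max(0))
print('tank',)
m=np.zeros((480,640),bool); m[200:280,210:300]=1; c=cloud('top',im,d,m); c=c[(c[:,2]>.235)&(c[:,2]<.275)]; print((c.min(0)+c.max(0))/2,c.max(0)-c.min(0),'expect',W(0,.17))
print('tab target',W(-.125,-.12),'pivot',W(.12,-.12))
E
```

```text
[[ 0.3201 -0.      0.9474]
 [-0.9474  0.      0.3201]
 [-0.     -1.     -0.    ]]
top red 81 [ 0.62   -0.037   0.2121] [ 0.6154 -0.0595  0.2077] [ 0.6251 -0.0151  0.2168] yaw 1.590018688606234
top blue 61 [ 0.6019 -0.3137  0.0574] [ 0.5894 -0.3257  0.0258] [ 0.6152 -0.3016  0.0648] yaw 0.7911109583932551
side red 53 [ 0.6183 -0.034   0.2088] [ 0.6131 -0.0604  0.1803] [ 0.6235 -0.0145  0.2133] yaw 1.5894772607469443
side blue 85 [ 0.598  -0.3095  0.0427] [ 0.5871 -0.3212  0.0217] [ 0.6138 -0.2997  0.0606] yaw -2.517552287903388
brush [ 0.3859 -0.2908  0.0021] [ 0.4692 -0.2434  0.0248]
tank
[0.5826 0.1268 0.2558] [0.1155 0.1138 0.0335] expect [0.5844 0.1284]
tab target [ 0.5229 -0.1813] pivot [ 0.7625 -0.13  ]
```

```bash
cat >> h.py <<'E'
def rows(xyz,yaw,n,g):
    """n equal rows towards the pose, tool down"""
    s,t=need(xyz,yaw); p,r,o=pose(); xyz=np.array(xyz)
    for k in range(n):
        rk=r*R.from_rotvec(t*k/n,degrees=True)
        print([*np.round(rk.inv().apply((xyz-p)/n)*100,1),*np.round(t/n,1),g])
E
python3 - <<'E'
from h import *
a=W(-.051,-.300);print(a)
rows([*a,.16],YAW,8,0)
E
```

```text
[ 0.633  -0.3418]
[np.float64(-1.2), np.float64(1.0), np.float64(6.1), np.float64(-0.0), np.float64(-10.4), np.float64(-0.0), 0]
[np.float64(-0.1), np.float64(1.0), np.float64(6.3), np.float64(-0.0), np.float64(-10.4), np.float64(-0.0), 0]
[np.float64(1.0), np.float64(1.0), np.float64(6.2), np.float64(-0.0), np.float64(-10.4), np.float64(-0.0), 0]
[np.float64(2.1), np.float64(1.0), np.float64(5.9), np.float64(-0.0), np.float64(-10.4), np.float64(-0.0), 0]
[np.float64(3.2), np.float64(1.0), np.float64(5.4), np.float64(-0.0), np.float64(-10.4), np.float64(-0.0), 0]
[np.float64(4.1), np.float64(1.0), np.float64(4.7), np.float64(-0.0), np.float64(-10.4), np.float64(-0.0), 0]
[np.float64(4.9), np.float64(1.0), np.float64(3.9), np.float64(-0.0), np.float64(-10.4), np.float64(-0.0), 0]
[np.float64(5.5), np.float64(1.0), np.float64(3.0), np.float64(-0.0), np.float64(-10.4), np.float64(-0.0), 0]
```

Call:
jog_arm:
  steps:
    - [-1.2, 1, 6.1, 0, -10.4, 0, 0]
    - [-0.1, 1, 6.2, 0, -10.4, 0, 0]
    - [1, 1, 6.2, 0, -10.4, 0, 0]
    - [2.1, 1, 5.9, 0, -10.4, 0, 0]
    - [3.2, 1, 5.4, 0, -10.4, 0, 0]
    - [4.1, 1, 4.7, 0, -10.4, 0, 0]
    - [4.9, 1, 3.9, 0, -10.4, 0, 0]
    - [5.5, 1, 3, 0, -10.4, 0, 0]

```text
time_s: 2.4
eef_pos: [0.6259, -0.343, 0.1613]
tcp_rot: [-0.699, 0.705, 0.087, -0.085]
force: [0.1, -0.6, 0.3]
grip_width: 0.0001
```

```bash
python3 - <<'E'
from h import *
a=W(-.051,-.300)
print(need([*a,.15],YAW),need([*a,.046],YAW),bot.get_obs()['qpos'],bot.get_obs()['grip_width'])
E
```

```text
(array([ 0.7124,  1.1301, -0.0515]), array([0.5172, 1.9296, 0.0875])) (array([ 0.6981, 11.5297,  0.0426]), array([0.5172, 1.9296, 0.0875])) [-0.5898  0.4708  0.0839  1.1762 -0.0051  0.7363] 0.0001281714175796538
```

Call:
jog_arm:
  steps:
    - [0.7, 0, 0, 0.5, 1.9, 0, 0]
    - [0, 3, 0, 0, 0, 0, 0]
    - [0, 3, 0, 0, 0, 0, 0]
    - [0, 3, 0, 0, 0, 0, 0]
    - [0, 2.5, 0, 0, 0, 0, 0]
    - [0, 0, 0, 0, 0, 0, 0]

```text
time_s: 3.15
eef_pos: [0.635, -0.3412, 0.0436]
tcp_rot: [-0.703, 0.704, 0.073, -0.072]
force: [0.2, -0.4, -0.3]
grip_width: -0.0
```

```bash
python3 - <<'E'
from h import *
p,r,o=pose(); print(p,D(p),need([*W(-.051,-.300),.046],YAW),o['force'])
piv=np.array([.12,-.12])
for th in (.65,.5,.35,.2,.1,.0):
    t=piv-.245*np.array([np.cos(th),np.sin(th)]); n=np.array([-np.sin(th),np.cos(th)])
    sup=8+14.5*abs(n[0])+11*n[1]; print(th,(t-n*sup/1000).round(4))
E
```

```text
[ 0.635  -0.3412  0.0436] [-0.0488 -0.2998] (array([-0.2165, -0.2412, -0.0202]), array([ 0.0757, -0.2548,  0.0667])) [ 0.2181 -0.4324 -0.2746]
0.65 [-0.0596 -0.2886]
0.5 [-0.0832 -0.2591]
0.35 [-0.1022 -0.2259]
0.2 [-0.1158 -0.1899]
0.1 [-0.1217 -0.1647]
0.0 [-0.125 -0.139]
```

Call:
jog_arm:
  steps:
    - [-1.1, 0, 1.1, 0, 0, 0, 0]
    - [-1.2, 0, 1.5, 0, 0, 0, 0]
    - [-1.2, 0, 1.5, 0, 0, 0, 0]
    - [-1, 0, 1.7, 0, 0, 0, 0]
    - [-0.9, 0, 1.7, 0, 0, 0, 0]
    - [-0.7, 0, 1.8, 0, 0, 0, 0]
    - [-0.6, 0, 1.8, 0, 0, 0, 0]
    - [-0.3, 0, 1.2, 0, 0, 0, 0]

```text
time_s: 4.15
eef_pos: [0.546, -0.2433, 0.0563]
tcp_rot: [-0.697, 0.71, 0.075, -0.061]
force: [0.4, -1.2, -0.6]
grip_width: -0.0
```

```bash
cat >> h.py <<'E'
def tray(f):
    for n in('top','side'):
        im,d=snap(n,n+f)
        for t in('tray_tab','tray_pan'):
            for x in bot.landmark_of(n,t)[:1]:
                q=D(w(n,x['at'])); v=np.array([.12,-.12])-q; print(n,t,q,'len',np.hypot(*v),'theta',np.arctan2(v[1],v[0]),round(x['confidence'],2))
E
python3 - <<'E'
from h import *
p,r,o=pose(); print(p,D(p),o['force'],need([*W(-.12,-.16),.046],YAW)); tray('1.png')
E
```

```text
[ 0.546  -0.2433  0.0563] [-0.1154 -0.1855] [ 0.3619 -1.2027 -0.5669] (array([-0.5287,  0.9659,  2.561 ]), array([ 1.1876, -1.0682,  0.9959]))
top tray_tab [-0.1187 -0.1652] len 0.24298930497226479 theta 0.18707321517435008 0.62
top tray_pan [ 0.0043 -0.1473] len 0.11889973846546842 theta 0.23131910407817974 0.94
side tray_tab [-0.1259 -0.164 ] len 0.24982464198622611 theta 0.1770459064772102 0.7
side tray_pan [ 0.0031 -0.1392] len 0.1185063352890202 theta 0.1627283542214868 0.81
```

View pics/top1.png

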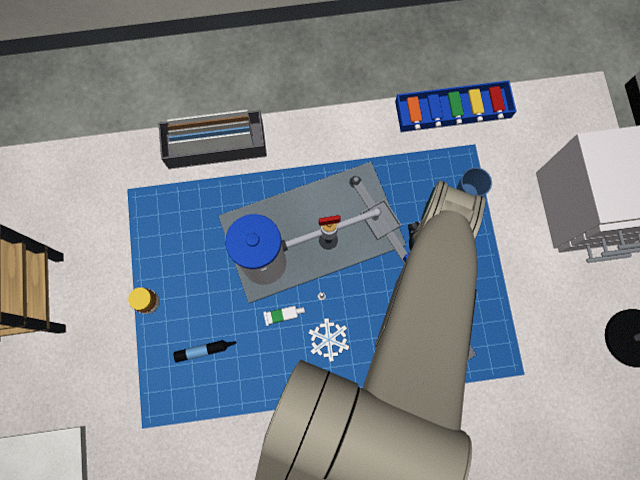

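The top view shows the tray most of the way in (pan at (383,218), just short of the spout). The tool has drifted 10 mm up, so I lower it while pushing on.

Call:
jog_arm:
  steps:
    - [-0.2, 0.6, 0.5, 1.2, -1.1, 1, 0]
    - [-0.2, 0.5, 0.8, 0, 0, 0, 0]
    - [-0.2, 0.2, 0.8, 0, 0, 0, 0]
    - [-0.2, 0.1, 0.8, 0, 0, 0, 0]
    - [0, 0, 0.4, 0, 0, 0, 0]
    - [0, 0, 0, 0, 0, 0, 0]

```text
time_s: 5.2
eef_pos: [0.5315, -0.212, 0.0397]
tcp_rot: [0.704, -0.702, -0.074, 0.076]
force: [0.4, -0.6, 0.6]
grip_width: 0.0001
```

```bash
python3 - <<'E'
from h import *
p,r,o=pose(); print(p,D(p),o['force'],need([*W(-.125,-.139),.046],YAW)); tray('2.png')
E
```

```text
[ 0.5315 -0.212   0.0397] [-0.123  -0.1518] [ 0.3563 -0.5642  0.5844] (array([-0.1965, -0.6268,  1.2817]), array([-0.1243,  0.1124, -0.1223]))
top tray_tab [-0.1203 -0.1352] len 0.24081086665193924 theta 0.0630353163668356 0.8
top tray_pan [ 0.0052 -0.1294] len 0.11516485551795841 theta 0.08197484909599471 0.76
side tray_tab [-0.1263 -0.1343] len 0.24676370803230424 theta 0.05802329203265172 0.77
side tray_pan [ 0.0042 -0.1258] len 0.11590792476595699 theta 0.05022598479238242 0.64
```

Call:
jog_arm:
  steps:
    - [0, -0.3, 0.6, 0, 0, 0, 0]
    - [-0.1, -0.2, 0.6, 0, 0, 0, 0]
    - [0, 0, 0.2, 0, 0, 0, 0]
    - [0, 0, 0, 0, 0, 0, 0]
    - [0, 0, 0, 0, 0, 0, 0]
    - [0, 0, 0, 0, 0, 0, 0]

```text
time_s: 6.25
eef_pos: [0.5279, -0.1988, 0.0453]
tcp_rot: [0.703, -0.703, -0.074, 0.075]
force: [0.9, -0.6, 0.3]
grip_width: 0.0003
```

```bash
python3 - <<'E'
from h import *
p,r,o=pose(); print(p,D(p),o['force']); tray('3.png')
E
```

```text
[ 0.5279 -0.1988  0.0453] [-0.1238 -0.1382] [ 0.8521 -0.6349  0.347 ]
top tray_tab [-0.1243 -0.1229] len 0.2442871085393453 theta 0.01192272320895903 0.58
top tray_pan [ 0.0006 -0.122 ] len 0.1193964967411066 theta 0.016987533622940528 0.82
side tray_tab [-0.1257 -0.1197] len 0.245650716547688 theta -0.0010635860137947434 0.94
side tray_pan [ 0.0056 -0.1174] len 0.11442732061869494 theta -0.02289359330446593 0.7
```

Call:
jog_arm:
  steps:
    - [0, 0, -1.5, 0, 0, 0, 0]
    - [0, 0, -2, 0, 0, 0, 0]
    - [0, -3, -1, 0, 0, 0, 0]
    - [0, -6, 0, 0, 0, 0, 0]
    - [0, -6, 0, 0, 0, 0, 0]
    - [0, -6, 0, 0, 0, 0, 0.5]
    - [0, -3, 0, 0, 0, 0, 1]
    - [0, 0, 0, 0, 0, 0, 1]

```text
time_s: 7.55
eef_pos: [0.5399, -0.2549, 0.2928]
tcp_rot: [-0.703, 0.704, 0.073, -0.073]
force: [-0.0, -0.1, -0.3]
grip_width: 0.0542
```

```bash
python3 - <<'E'
from h import *
p,r,o=pose(); print(p,o['grip_width'])
rows([.6195,-.0375,.275],.02,5,1)
tray('4.png')
for n in('top','side'):
    for t in('cock','plug_grip'):
        print(n,t,[w(n,x['at']) for x in bot.landmark_of(n,t)[:1]])
E
```

```text
[ 0.5399 -0.2549  0.2928] 0.0541895864079538
[np.float64(2.4), np.float64(0.3), np.float64(3.9), np.float64(0.0), np.float64(2.1), np.float64(-0.0), 1]
[np.float64(2.3), np.float64(0.3), np.float64(4.0), np.float64(0.0), np.float64(2.1), np.float64(-0.0), 1]
[np.float64(2.1), np.float64(0.3), np.float64(4.1), np.float64(0.0), np.float64(2.1), np.float64(-0.0), 1]
[np.float64(2.0), np.float64(0.4), np.float64(4.2), np.float64(0.0), np.float64(2.1), np.float64(-0.0), 1]
[np.float64(1.8), np.float64(0.4), np.float64(4.2), np.float64(0.0), np.float64(2.1), np.float64(-0.0), 1]
top tray_tab [-0.1213 -0.1204] len 0.24126681692533142 theta 0.0016159688644983455 0.57
top tray_pan [ 0.0012 -0.1221] len 0.11884727186576875 theta 0.017903532303639343 0.69
side tray_pan [ 0.0016 -0.1199] len 0.11836913813848031 theta -0.0006074475849108972 0.57
top cock []
top plug_grip [array([ 0.6215, -0.0349,  0.1942])]
side cock [array([ 0.6207, -0.0389,  0.1479])]
side plug_grip [array([ 0.6196, -0.0352,  0.2007])]
```

Call:
jog_arm:
  steps:
    - [2.4, 0.3, 3.9, 0, 2.1, 0, 1]
    - [2.3, 0.3, 4, 0, 2.1, 0, 1]
    - [2.1, 0.3, 4.1, 0, 2.1, 0, 1]
    - [2, 0.4, 4.2, 0, 2.1, 0, 1]
    - [1.8, 0.4, 4.2, 0, 2.1, 0, 1]
    - [0, 0, 0, 0, 0, 0, 1]

```text
time_s: 8.8
eef_pos: [0.6182, -0.0298, 0.2684]
tcp_rot: [0.708, -0.706, -0.002, 0.009]
force: [-0.1, 0.2, -0.6]
grip_width: 0.0855
```

```bash
python3 - <<'E'
from h import *
p,r,o=pose(); print(p,o['grip_width'],o['qpos'],o['force'],o['ft_torque'])
print(need([.620,-.037,.192],.02)); snap('side','side5.png')
E
```

```text
[ 0.6182 -0.0298  0.2684] 0.08553004592852968 [-0.153   0.2592  0.0123  1.3334  0.001   1.4015] [-0.1089  0.2183 -0.611 ] [-0.0354 -0.0179  0.0382]
(array([ 0.2346,  7.6354, -0.7401]), array([-0.1471, -0.2149, -0.5269]))
```

View pics/side5.png

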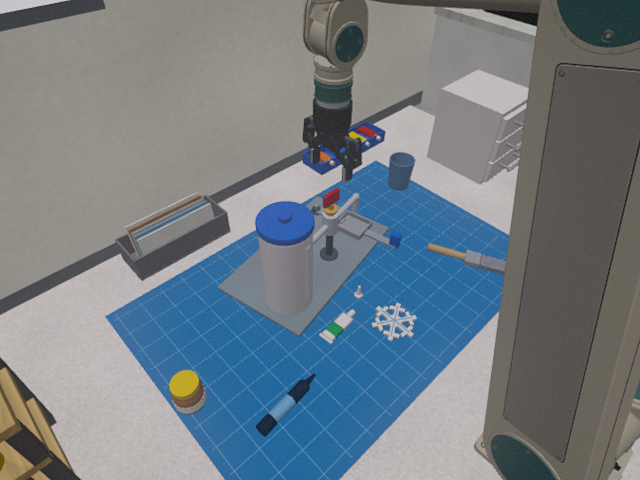

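The side view shows the open gripper above the red handle at (332,197), the tray in under the spout, and clear space to the tank. Going down next.

Call:
jog_arm:
  steps:
    - [0.2, 1, -0.7, 0, 0, -0.5, 1]
    - [0, 2.5, 0, 0, 0, 0, 1]
    - [0, 2, 0, 0, 0, 0, 1]
    - [0, 1.5, 0, 0, 0, 0, 1]
    - [0, 0.5, 0, 0, 0, 0, 1]
    - [0, 0, 0, 0, 0, 0, 1]

```text
time_s: 9.6
eef_pos: [0.6187, -0.0461, 0.19]
tcp_rot: [-0.707, 0.707, 0.003, -0.002]
force: [-0.2, -1.0, -0.4]
grip_width: 0.0851
```

```bash
python3 - <<'E'
from h import *
p,r,o=pose(); print(o['force'],o['ft_torque'])
print(need([.620,-.037,.190],.02))
E
```

```text
[-0.1889 -1.002  -0.3853] [ 0.0215 -0.0073  0.0255]
(array([0.1392, 0.0015, 0.9055]), array([ 0.0238, -0.7435,  0.0386]))
```

Call:
jog_arm:
  steps:
    - [0.1, 0, 0.9, 0, -0.7, 0, 1]
    - [0, 0, 0, 0, 0, 0, 1]

```text
time_s: 9.85
eef_pos: [0.6206, -0.0367, 0.1915]
tcp_rot: [-0.707, 0.707, 0.008, -0.006]
force: [0.0, -0.6, 0.4]
grip_width: 0.0856
```

```bash
python3 - <<'E'
from h import *
print(need([.620,-.037,.190],.02))
E
```

```text
(array([-0.0652,  0.1467, -0.0257]), array([ 0.0373, -0.0054,  0.1865]))
```

Call:
jog_arm:
  steps:
    - [0, 0.1, 0, 0, 0, 0, 0]
    - [0, 0, 0, 0, 0, 0, 0]
    - [0, 0, 0, 0, 0, 0, 0]
    - [0, 0, 0, 0, 0, 0, 0]
    - [0, 0, 0, 0, 0, 0, 0]
    - [0, 0, 0, 0, 0, 0, 0]
    - [0, 0, 0, 0, 0, 0, 0]

```text
time_s: 10.72
eef_pos: [0.6207, -0.0363, 0.1914]
tcp_rot: [-0.707, 0.707, 0.009, -0.006]
force: [-0.6, -0.1, 1.3]
grip_width: 0.0092
```

```bash
python3 - <<'E'
from h import *
p,r,o=pose(); x=r.as_matrix()[:,0]; print(p,np.arctan2(x[1],x[0]),o['grip_width'],o['force'],o['ft_torque'])
E
```

```text
[ 0.6207 -0.0363  0.1914] 0.020783317550908977 0.009230172946926537 [-0.6117 -0.1139  1.2868] [ 0.0131  0.2086 -0.0042]
```

Call:
jog_arm:
  steps:
    - [0, 0.2, 0, 0, 4, 0, 0]
    - [0, 0.2, 0, 0, 4, 0, 0]

```text
time_s: 10.98
eef_pos: [0.621, -0.0363, 0.1887]
tcp_rot: [-0.706, 0.706, -0.042, 0.045]
force: [-2.8, 0.6, 5.0]
grip_width: 0.009
```

Call:
jog_arm:
  steps:
    - [0, 0.3, 0, 0, 5, 0, 0]
    - [0, 0.3, 0, 0, 5, 0, 0]

```text
time_s: 11.22
eef_pos: [0.6213, -0.0364, 0.1857]
tcp_rot: [-0.699, 0.699, -0.104, 0.109]
force: [-3.5, 0.4, 9.1]
grip_width: 0.0094
```

Call:
jog_arm:
  steps:
    - [0, 0.3, 0, 0, 6, 0, 0]
    - [0, 0.3, 0, 0, 6, 0, 0]
    - [0, 0.3, 0, 0, 6, 0, 0]

```text
time_s: 11.6
eef_pos: [0.6218, -0.0366, 0.1838]
tcp_rot: [-0.673, 0.673, -0.214, 0.222]
force: [-5.2, 0.3, 11.9]
grip_width: 0.0088
```

```bash
python3 - <<'E'
from h import *
p,r,o=pose(); x=r.as_matrix()[:,0]; print(p,np.arctan2(x[1],x[0]),o['grip_width'],o['force'],o['ft_torque'])
for n in('top','side'):
    im,d=snap(n,n+'6.png'); print(n,[w(n,x['at']) for x in bot.landmark_of(n,'plug_grip')[:1]])
E
```

```text
[ 0.6218 -0.0366  0.1838] -0.6268882700587173 0.008794877515016713 [-5.248   0.2968 11.8586] [0.111  1.2944 0.0277]
top []
side [array([ 0.6194, -0.0398,  0.1915])]
```

Call:
jog_arm:
  steps:
    - [-0.1, 0.4, -0.1, 0, 7, 0, 0]
    - [0, 0.4, 0, 0, 7, 0, 0]
    - [0, 0.4, 0, 0, 7, 0, 0]

```text
time_s: 12.18
eef_pos: [0.6222, -0.0372, 0.1827]
tcp_rot: [0.622, -0.619, 0.333, -0.345]
force: [-7.7, 0.6, 17.7]
grip_width: 0.0088
```

```bash
python3 - <<'E'
from h import *
p,r,o=pose(); x=r.as_matrix()[:,0]; print(p,np.arctan2(x[1],x[0]),o['grip_width'],o['force'],o['ft_torque'])
E
```

```text
[ 0.6222 -0.0372  0.1827] -1.0008123336959156 0.00880564093014208 [-7.7454  0.6123 17.732 ] [0.1848 2.2221 0.0593]
```

Call:
jog_arm:
  steps:
    - [0, 0.4, -0.1, 0, 7, 0, 0]
    - [0, 0.4, 0, 0, 7, 0, 0]
    - [0, 0.4, 0, 0, 7, 0, 0]

```text
time_s: 12.55
eef_pos: [0.6227, -0.0377, 0.1827]
tcp_rot: [0.549, -0.542, 0.442, -0.457]
force: [-7.6, 0.4, 17.1]
grip_width: 0.0092
```

```bash
python3 - <<'E'
from h import *
p,r,o=pose(); x=r.as_matrix()[:,0]; print(p,np.arctan2(x[1],x[0]),o['grip_width'],o['force'],o['ft_torque'],o['qpos'])
for n in('top','side'):
    im,d=snap(n,n+'7.png'); print(n,[w(n,x['at']) for x in bot.landmark_of(n,'plug_grip')[:1]])
cv2.imwrite('pics/c7.png',cv2.resize(cv2.imread('pics/side7.png')[130:280,270:430],None,fx=4,fy=4,interpolation=2))
E
```

```text
[ 0.6227 -0.0377  0.1827] -1.3786824409730227 0.009218671396566862 [-7.6429  0.3979 17.0848] [0.2746 2.014  0.0372] [-0.1631  0.2921 -0.1281  1.1264 -0.0022  2.7863]
top [array([ 0.5239,  0.4248, -0.0032])]
side [array([ 0.6205, -0.0378,  0.1899])]
```

View pics/c7.png

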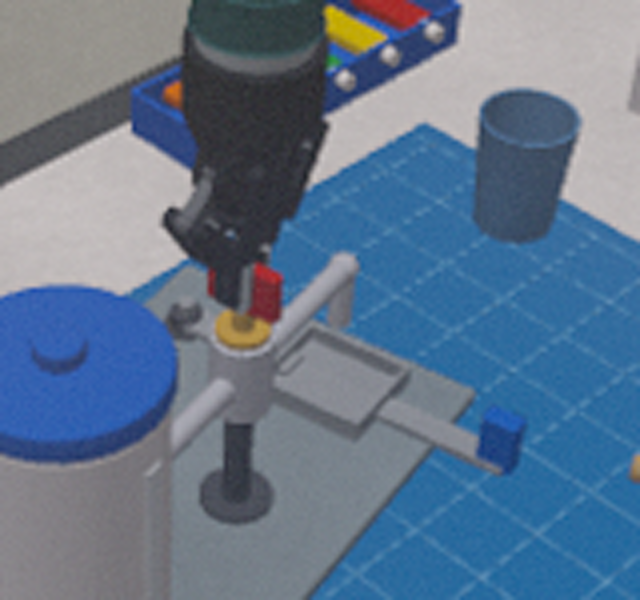

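The crop shows the red handle across the pipe, the brass collar down on the body rim, and the pan under the spout with the tab at (500,440). Height held steady under 17 N while turning, so the plug looks home. One short to-and-fro under pressure to be sure.

Call:
jog_arm:
  steps:
    - [0, 0.4, 0, 0, -6, 0, 0]
    - [0, 0.4, 0, 0, -6, 0, 0]
    - [0, 0.4, 0, 0, 6, 0, 0]
    - [0, 0.4, 0, 0, 7, 0, 0]
    - [0, 0, 0, 0, 0, 0, 0]
    - [0, 0, 0, 0, 0, 0, 0]

```text
time_s: 13.5
eef_pos: [0.6226, -0.0377, 0.1827]
tcp_rot: [0.547, -0.538, 0.444, -0.463]
force: [0.5, 0.7, 0.5]
grip_width: 0.009
```

```bash
python3 - <<'E'
from h import *
p,r,o=pose(); x=r.as_matrix()[:,0]; print(p,np.arctan2(x[1],x[0]),o['grip_width'],o['force'],o['ft_torque'])
E
```

```text
[ 0.6226 -0.0377  0.1827] -1.3923488252524192 0.008999890594955928 [0.5003 0.6503 0.527 ] [ 0.2173  0.4093 -0.03  ]
```

Call:
jog_arm:
  steps:
    - [0, 0, 0, 0, -1.7, 0, 0]
    - [0, 0, 0, 0, 0, 0, 1]
    - [0, 0, 0, 0, 0, 0, 1]
    - [0, 0, 0, 0, 0, 0, 1]
    - [0, 0, 0, 0, 0, 0, 1]
    - [0, 0, 0, 0, 0, 0, 1]

```text
time_s: 14.25
eef_pos: [0.6238, -0.0378, 0.1822]
tcp_rot: [0.555, -0.545, 0.434, -0.454]
force: [-0.4, -0.3, -0.4]
grip_width: 0.0857
```

Call:
jog_arm:
  steps:
    - [0, -1, 0, 0, 0, 0, 1]
    - [0, -3, 0, 0, 0, 0, 1]
    - [0, -4, 0, 0, 0, 0, 1]
    - [0, -4, 0, 0, 0, 0, 1]
    - [0, -4, 0, 0, 0, 0, 1]
    - [0, -2, -4, 0, 0, 0, 1]
    - [-2, 0, -6, 0, 0, 0, 1]
    - [-2, 0, -6, 0, 0, 0, 1]

```text
time_s: 15.25
eef_pos: [0.4538, -0.0321, 0.3677]
tcp_rot: [0.556, -0.544, 0.432, -0.457]
force: [-0.2, -0.1, 0.9]
grip_width: 0.085
```

```bash
python3 - <<'E'
from h import *
p,r,o=pose(); print(p,o['grip_width'],o['force']); tray('8.png')
for n in('top','side'):
    im=cv2.imread(f'pics/{n}8.png')[:,:,::-1]; d=np.load(f'pics/{n}8.png.npy')
    c=cloud(n,im,d,red(im)); c=c[(np.hypot(*(c[:,:2]-[.62,-.038]).T)<.05)&(c[:,2]>.15)&(c[:,2]<.24)]
    if n=='top' and len(c): c=c[c[:,2]>c[:,2].max()-.012]
    if len(c)>5:
        e,v=np.linalg.eigh(np.cov(c[:,:2].T)); print(n,len(c),c.mean(0),c.max(0),np.arctan(v[1,1]/v[0,1]))
    print(n,[w(n,x['at']) for x in bot.landmark_of(n,'plug_grip')[:1]])
    for t in ['nozzle_cap','paint_tube','snowflake','brush','brush_cup']: print(t,[w(n,x['at']) for x in bot.landmark_of(n,t)[:1]])
a=cv2.imread('pics/side8.png')[130:280,270:430]
cv2.imwrite('pics/c8.png',cv2.resize(a,None,fx=4,fy=4,interpolation=2))
E
```

```text
[ 0.4538 -0.0321  0.3677] 0.08495977160835481 [-0.2409 -0.1176  0.8866]
top tray_tab [-0.1232 -0.1209] len 0.24316821172087863 theta 0.0036328050853617613 0.55
side tray_tab [-0.127  -0.1189] len 0.24699760753290248 theta -0.004512402641688775 0.67
side tray_pan [ 0.0034 -0.1157] len 0.11666987504955942 theta -0.037190834104289576 0.68
top [array([ 0.3888,  0.3093, -0.0008])]
nozzle_cap [array([ 0.5258,  0.4252, -0.0012])]
paint_tube [array([ 0.4529,  0.1029, -0.0034])]
snowflake []
brush [array([ 0.3758, -0.2867, -0.0024])]
brush_cup [array([ 0.6983, -0.4097, -0.0007])]
side 154 [ 0.6202 -0.035   0.1922] [ 0.6435 -0.0273  0.2049] 0.21732580387013223
side [array([ 0.6223, -0.0375,  0.1929])]
nozzle_cap [array([ 0.4814, -0.0048,  0.001 ])]
paint_tube [array([ 0.4511,  0.1011, -0.0007])]
snowflake []
brush [array([ 0.3756, -0.2875,  0.0022])]
brush_cup [array([ 0.694 , -0.4094,  0.0022])]
```

View pics/c8.png

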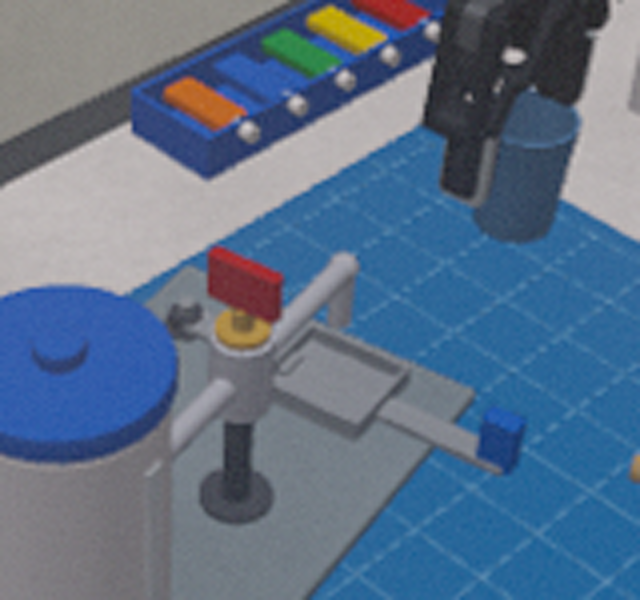

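The crop shows the released handle square across the pipe, the collar on the rim, the pan under the spout, and the gripper well clear. Handing in.

```bash
python3 -c "
from rig import bot
print(bot.sign_off())"
```

```text
the job is handed in; nothing more can be done
None
```

The drip tray is in under the spout, the stopcock's plug is pressed home, and the handle is square across the pipe. I released everything, moved the gripper clear and handed the job in at about 16 s. The hand-in gives no verdict.

**Tray:** I pushed it in by the blue tab with shut fingers. My last checks put the tab within 0.005 rad of centred. The side camera's direct reading of the pan was -0.037 rad, about 5 mm off centre and inside the 15 mm limit. The top camera found no pan in that last picture.

**Stopcock:** I turned the handle about 80° clockwise while pressing with up to about 18 N.
- **Angle:** the side camera measured the handle at 0.217 rad in world axes, and square across is 0.211.
- **Depth:** the plug sank 8.7 mm from its starting height. It then stopped sinking under about 17 N through further turning, so I take it as fully home. The cameras only roughly confirm this: the handle's top read about 8.4 mm lower than at the start, and the handle point read 0.190 to 0.193 m (0.190 is fully home).

**Other things on the bench:** the brush, cup, paint tube and nozzle cap were where they started, within measuring noise.
- **Not confirmed:** the snowflake was not found in the last pictures, probably hidden by the arm. I did not re-measure the pen bottle and paint jar on purpose. The arm did not go near the bottle or jar, and it only passed high above the snowflake's side of the bench.
- **Misreadings:** the top camera wrongly reported the plug at the pen bottle's position and the nozzle cap at the jar's, so I ignored both.

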